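# Blow washed vent plugs dry with the hand-lever air valve

### The job

Hang the rack of washed vent plugs on the open end of the blow-off station's rail, beside the splash hood, slide it along under the splash hood until it is centred on the yellow mark, and let go of it. Then press the red lever of the air valve half-way down, into the green band and not all the way, and finish while still holding it there. Leave everything else on the bench where it is.

Things in the scene. Friction and masses are not known exactly. Their poses are not given: they have to be found in the camera images.
- rack_grip (a point): Centre of the blue grip bar on top of the vent-plug rack, 187 mm above its underside. The bar lies along the rack's y: 96 mm long, 16 mm thick (x), 24 mm high, over the rack's centre of mass. Pinch it from above across its thickness (fingers closing along the rack's x) at mid-length; 50 mm below it are free over its middle 70 mm. x points away from the robot as it has to hang, z up
- rack: Vent-plug rack, about 0.4 kg, standing on the bench: stainless plate 70 x 114 mm on two feet 36 mm high, six yellow vent plugs in it, a C-shaped steel hanger with two hooks rising on its front (-x) side, blue grip bar on top. Origin: middle of its underside, straight below the grip bar
- rack_seat (a point): Point of the rack 67.5 mm below the grip bar's centre that lies on the rail's axis when the rack hangs. Its two hooks are inverted Vs above this point, 43 mm either side of it along y, each 10 mm wide: roof underside 8 mm, top 13 mm above it; lip on the +x side, 20 to 26 mm from it, reaching 15 mm below it; stem on the -x side 31 mm from it; plug tops 68 mm below it. Hooks self-centre on the rail
- rail_mark (a point): Point on the hanging rail's axis straight below the yellow mark, a stripe 12 mm wide across the splash hood's top sheet. The rail is a level 16 mm steel bar along y, its axis 187 mm above the bench, 364 mm long, on two posts that end 6 mm above its axis. x points away from the robot, y along the rail to the left, z up
- rail_open (a point): Point on the rail's axis in its open left part, 175 mm left (+y) of rail_mark. Bare rail runs 85 mm (hood's edge) to 250 mm (post) left of the mark: the rack's centre may go on 145 to 195 mm left of it. Bring the rack in from the front with its seat 25 to 55 mm above the rail, so that the rail passes between hook lips and plugs, then lower it. Same axes as rail_mark
- station: Blow-off station, fixed: drip tray 150 x 400 x 28 mm, rail, and over the rail's right part a splash hood: a back sheet 65 mm behind the rail and a level top sheet 32 to 36 mm above the rail's axis, from 10 mm in front of it to 68 mm behind, 85 mm to either side of the mark. Hooks slide in below the sheet from the left, the grip bar passes above it. Origin on the bench, 90 mm left of the mark
- lever_pad (a point): Centre of the top face of the red pad on the end of the air valve's lever: press down here. Pad 52 mm long, 36 mm wide, 105 mm from the pivot on the robot's side (-x of the valve). About 122 mm above the bench when let go, 95 mm half-way down (lever level), 68 mm at the stop
- lever_pivot (a point): Middle of the lever's pivot axis, 88 mm above the bench. Axes of the valve: the lever points along -x from here, z up
- lever (a joint): Angle of the spring-return lever, rad: 0 let go (sloping up), grows as it is pressed; 0.26 half-way (level, black pointer in the middle of the green band), 0.52 at the stop. Green band 0.18 to 0.34. Pressing at the pad takes about 4 N to start, 10 N half-way, 16 N at the stop; it springs back when let go
- valve: Hand-lever air valve, fixed: dark base plate 110 x 80 mm, aluminium body, lever with red pad, and on its left (+y) a white quadrant plate with a green and, below it, a red band, 113 mm high at most. Origin on the bench, 40 mm from the pivot towards the pad
- wash_bottle: Bystander, leave alone: white plastic wash bottle with a red cap, 64 mm across, 165 mm tall, upright; origin at the middle of its underside
- spanner: Bystander, leave alone: steel combination spanner, 190 mm long, lying flat; origin on its underside, x axis along it
- spare_plug: Bystander, leave alone: a loose yellow vent plug standing head down on the bench, 29 mm across, 34 mm tall; origin at the middle of its underside
- grease_jar: Bystander, leave alone: small white jar with a black lid, 54 mm across, 55 mm tall; origin at the middle of its underside
- connector: Bystander, leave alone: grey two-pole battery connector housing, 80 x 58 x 40 mm, lying flat; origin at the middle of its underside
- post_brush: Bystander, leave alone: wooden-handled terminal brush, 180 mm long, lying flat; origin on its underside, x axis along it
- beaker: Bystander, leave alone: clear plastic beaker, 80 mm across, 100 mm tall, open; origin at the middle of its underside
Mind the look-alikes: they are no part of the job. Leave any orange look-alike of the rack alone. What is shaped like the valve but orange is not meant.

How it is judged (in metres and radians):
On the way, in this order (a step that is already met when the one before it is completed fails the run):
1. the rack is hooked over the rail at its open left part, clear of the hood (x of rack_seat in the frame of rail_mark between -0.015 and 0.015 m and z of rack_seat in the frame of rail_mark between -0.01 and 0.01 m and y of rack_seat in the frame of rail_mark above 0.1 m), for 0.1 s.
2. the rack hangs still and untouched on the rail at the yellow mark (x of rack_seat in the frame of rail_mark between -0.015 and 0.015 m and z of rack_seat in the frame of rail_mark between -0.01 and 0.01 m and y of rack_seat in the frame of rail_mark between -0.015 and 0.015 m and contact force between rack and the fingers below 0.1 N and contact force between rack and the arm below 0.1 N and contact force between rack and station above 1.5 N and angle between rack's own z axis and vertical below 0.25 rad and linear speed of rack below 0.03 m/s), for 0.2 s.
3. the lever is held in the green band while the rack hangs at the mark (all of step 2 and value of joint lever between 0.18 and 0.34 rad and contact force between valve and the fingers above 3 N and velocity of joint lever between -0.15 and 0.15 rad/s), for 0.5 s.
At the end, for the whole second after the job is handed in: The rack hangs upright, still and untouched from the rail, centred within 15 mm of the yellow mark along the rail, and the gripper's fingers are holding the lever steadily in the green band (0.18 to 0.34 rad) with more than 3 N (all of step 3); the arm keeps its last pose, push and grip.
It fails at once if the lever is pressed all the way down (value of joint lever above 0.46 rad).
It fails at once if another thing on the bench is moved by more than 30 mm or knocked over (distance of any of wash_bottle, spanner, spare_plug, grease_jar, connector, post_brush, beaker from where it was at the start of the episode above 0.03 m or angle between any of wash_bottle, spanner, spare_plug, grease_jar, connector, post_brush, beaker's own z axis and vertical above 0.5 rad).
It also fails if it takes over 51 s, if anything falls off the work surface, if the arm or the gripper's body presses on something with over 40 N, if the wrist force passes 120 N, or if a joint passes its speed limit or range.

### The arm

A 6-joint arm with a two-finger parallel gripper is mounted at the origin on the work surface. World frame = base frame: x ahead of the robot, y to its left, z up, the work surface at z = 0. Lengths are in mm, angles in degrees, forces in N, time in s.
With the tool pointing down it reaches from about 425 to 950 mm from the base axis. Payload 14.7 kg.
Tool frame: the origin (TCP) lies at the very end of the fingers, on their centre line; the grasp point (between the pads) lies 19 mm behind it; z points along the fingers, y is the direction in which the jaws open and shut (so a half turn about z gives the same grasp; the last joint's range is limited). The gripper opens to 85 mm and grips with 20 to 120 N. Pads are 22 mm wide; open, the fingers measure 114 mm over their backs; the gripper's body (76 mm by 85 mm) begins 54 mm behind the grasp point. The pads swing forward as they close: fully open they stand 13 mm farther back than shut.
Start: joints at [-71.196, 27.513, 91.461, -0, 61.026, -2.67], TCP at [237.972, -604.865, 231.297] pointing down, gripper open.
Joint ranges: [-157.49, 157.49], [-46.99, 117.5], [13.45, 153.17], [-89.5, 269.5], [5.16, 153.95], [-167.48, 167.48]. Speed limits (degrees/s): [108.29, 108.29, 136.94, 172.46, 172.46, 172.46].

### API

Orientations are given as a 3x3 rotation matrix whose columns are the frame's x, y, z axes.
In Python, from workcell import env gives the robot as it stands. The module is installed in compiled form; this text tells all that it offers.
- The arm moves only by the shell command python3 -m pendant 'ROWS'. ROWS is JSON, a list of rows, each a list of 7 numbers: the shift along the tool's x, y, z in m, then the turn, a rotation vector about the tool's x, y, z in degrees, then the finger opening in m, from 0 to 0.0854. A call has 1 to 10 rows; each row is the pose to reach, as a shift and turn from the pose commanded when the call began, along the tool's axes at that moment; what a row does not reach only later rows make up. A row lasts 1/12 s, in which the tool goes at most 41.7 mm and 7.16 degrees, less where a joint would pass 70% of its speed; a pose out of reach is approached as far as the arm can. A call with a gripper value outside its range is refused whole. The fingers move at their own pace and stop on an object; the grip force is fixed at half the most. Time passes only in rows, so rows that repeat a pose let the fingers close. It gives the time, the measured TCP pose, the force and the opening at its end, in the units of the state.
- env.observe(): the state, without advancing time (a new reading comes with each control period).
- env.grab_frame(name): name is "side" or "top" or "wrist"; returns the picture (480x640x3 uint8, red, green, blue); there is no depth.
- env.calibration(name): a dict with "vfov" (degrees; the focal length in pixels is half the picture's height over the tangent of half this angle, whatever the lens; pixels are square), "cx", "cy" (the principal point, pixels), "R" (3x3) and "t" (3): a world point X has camera coordinates R X + t. Camera axes: x right, y down, z forward; pixel columns grow to the right and rows downward; lengths in mm; the calibration is good to about 2 mm. A picture is of the moment at which its call begins: read the wrist's pose just before it. calibration takes no time and is no camera call; for the wrist camera it gives the pose at the moment of the call.
- env.job_done(): hands the job in, once; it reports no verdict.
Trained networks look in the newest picture that a camera, given by its name, has taken for a name from the list of things; names that differ only in an ending like _2 or _b are one class to them, and where a whole thing is asked for, a point or a joint stands for the part that bears it (a point fixed in the world has none). Each returns a list of dicts, best first, with "score" (0 to 1); they miss things now and then, are a little off and sometimes report something else, mostly with a low value. They report only what shows in the picture. A call takes as long as a camera call. They do not tell look-alikes from the thing itself.
- env.masks_of(camera, query): "mask" (480x640 bool, what is visible of it) and "extent" ([centre column, centre row, width, height] in pixels, round what is visible of it).
- env.mark_of(camera, query): "point" ([column, row] in pixels: a listed point, or the origin of a listed thing).
The state is a dict: "clock": time; "joints": joint angles; "joint_velocities": joint speeds; "effort": joint torques, N m; "eef_pos": TCP position; "ee_rot": TCP orientation; "contact_force": force on the tool from outside, world axes, zero at the start; "ft_torque": the same for the moment, N m; "width": opening from 0.0 (shut) to 1.0 (fully open).
Only numpy, scipy, OpenCV 4.12 (cv2) and the standard library are available. Lean on these libraries where they do the work, as an engineer would, in place of code of your own. Each camera call takes 0.05 s, during which the arm holds its last target.

## Working session

There is one attempt and no reset: what is moved stays moved. The work goes in short steps, Python scripts to look and compute and a shell command to move; the robot and the scene stay as the last step left them, time stands still between calls to the robot, and variables do not carry over. Pictures are saved under pics/ and viewed, and the job is handed in when it is done.

```bash
mkdir -p pics; ls; cat > h.py <<'E'
import numpy as np, cv2
from workcell import env
def save(name,fn):
    im=env.grab_frame(name); cv2.imwrite('pics/'+fn,im[:,:,::-1]); return im
def K(name,c=None):
    c=c or env.calibration(name); f=240/np.tan(np.radians(c['vfov'])/2); return f,c['cx'],c['cy'],np.array(c['R']),np.array(c['t'])
def ray(name,p,c=None):
    f,cx,cy,R,t=K(name,c); d=R.T@np.array([(p[0]-cx)/f,(p[1]-cy)/f,1]); return -R.T@t,d
def atz(name,p,z,c=None):
    o,d=ray(name,p,c); return o+d*(z-o[2])/d[2]
def proj(name,X,c=None):
    f,cx,cy,R,t=K(name,c); q=R@np.array(X)+t; return np.array([cx+f*q[0]/q[2],cy+f*q[1]/q[2]])
def tri(rays):
    A=np.zeros((3,3));b=np.zeros(3)
    for o,d in rays:
        d=d/np.linalg.norm(d);P=np.eye(3)-np.outer(d,d);A+=P;b+=P@o
    X=np.linalg.solve(A,b); return X,[np.linalg.norm((np.eye(3)-np.outer(d/np.linalg.norm(d),d/np.linalg.norm(d)))@(X-o)) for o,d in rays]
E
python3 - <<'E'
from h import *
for n in ('side','top','wrist'):
    save(n,n+'0.png')
    o=-np.array(env.calibration(n)['R']).T@np.array(env.calibration(n)['t']);print(n,o.round(),K(n)[0])
s=env.observe();print(s['clock'],s['eef_pos'],s['ee_rot'],s['contact_force'])
for n in ('side','top'):
  for q in ('rack_grip','rail_mark','rail_open','lever_pad','lever_pivot','rack','station','valve'):
    print(n,q,[(np.round(d['point']),round(d['score'],2)) for d in env.mark_of(n,q)][:4])
print(env.observe()['clock'])
E
```

```text
pics
side [ 230.  845. 1133.] 458.8310276389171
top [ 357.  -16. 1448.] 475.21007196241385
wrist [ 313. -575.  375.] 396.36314153417334
0.15 [ 237.87359972 -604.5778101   230.82015664] [[ 9.30583370e-01  3.66079915e-01 -2.94412370e-04]
 [ 3.66080029e-01 -9.30582930e-01  9.07438427e-04]
 [ 5.82198564e-05 -9.52225598e-04 -9.99999545e-01]] [-0.09792104  0.2634881   0.36402934]
side rack_grip [(array([395., 156.]), 0.83), (array([346., 179.]), 0.72), (array([394., 197.]), 0.67)]
side rail_mark [(array([276., 193.]), 0.82), (array([292., 354.]), 0.16)]
side rail_open [(array([256., 239.]), 0.72), (array([302., 291.]), 0.65)]
side lever_pad [(array([313., 328.]), 0.91), (array([400., 326.]), 0.61), (array([285., 423.]), 0.56)]
side lever_pivot [(array([356., 333.]), 0.71), (array([276., 339.]), 0.59)]
side rack [(array([347., 220.]), 0.86), (array([383., 241.]), 0.85), (array([387., 204.]), 0.84)]
side station [(array([270., 255.]), 0.75)]
side valve [(array([290., 352.]), 0.95), (array([371., 350.]), 0.87)]
top rack_grip [(array([403., 249.]), 0.67), (array([386., 302.]), 0.59), (array([451., 293.]), 0.59)]
top rail_mark [(array([356., 177.]), 0.73), (array([215., 258.]), 0.39)]
top rail_open [(array([291., 176.]), 0.94)]
top lever_pad [(array([242., 332.]), 0.94), (array([216., 259.]), 0.59)]
top lever_pivot [(array([234., 300.]), 0.94), (array([474., 236.]), 0.71), (array([212., 227.]), 0.7)]
top rack [(array([435., 292.]), 0.84), (array([380., 304.]), 0.78), (array([394., 254.]), 0.61)]
top station [(array([324., 193.]), 0.91)]
top valve [(array([242., 314.]), 0.77), (array([219., 242.]), 0.6)]
0.95
```

View pics/side0.png

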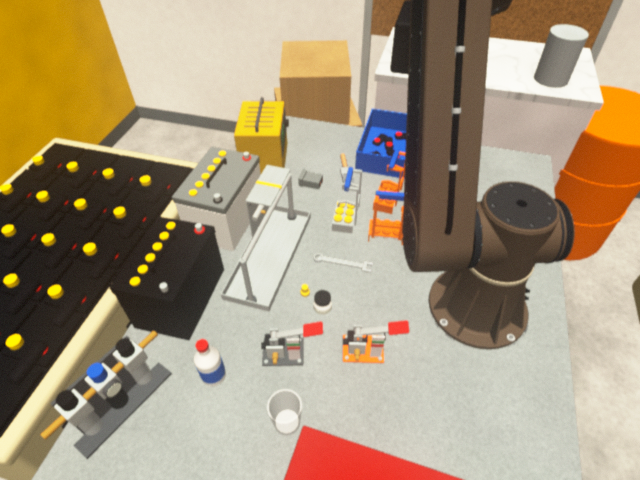

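View pics/top0.png

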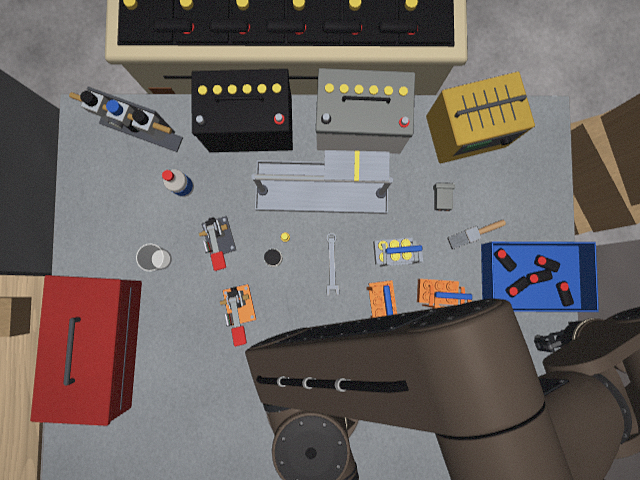

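View pics/wrist0.png

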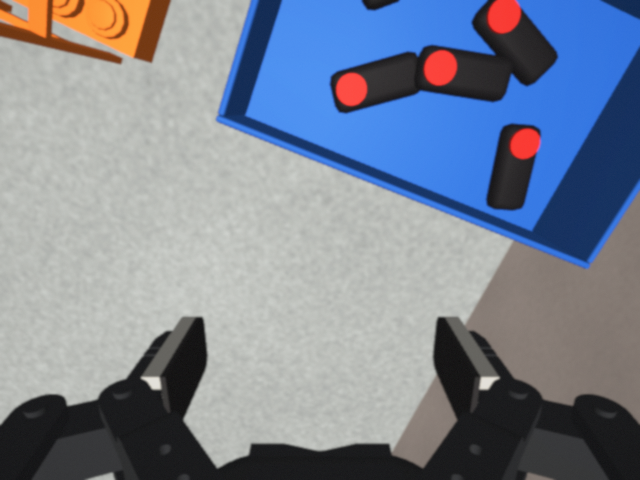

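```bash
python3 - <<'E'
import cv2,numpy as np
a=cv2.imread('pics/top0.png');b=cv2.imread('pics/side0.png')
r=lambda im,x0,y0,x1,y1,s:cv2.resize(im[y0:y1,x0:x1],None,fx=s,fy=s,interpolation=cv2.INTER_CUBIC)
A=r(a,360,225,440,285,5);B=r(b,310,140,390,245,4)[:300*4//3];C=r(a,190,205,250,280,4);
c=np.zeros((600,800,3),np.uint8)
def put(p,x,y):
    h=min(p.shape[0],600-y);w=min(p.shape[1],800-x);c[y:y+h,x:x+w]=p[:h,:w]
put(A,0,0);put(B,400,0);put(C,0,300)
put(r(b,255,310,335,375,4),250,420)
cv2.imwrite('pics/crop0.png',c)
E
python3 - <<'E'
from h import *
g=[(403,249),(346,179)]
P={'grip':((403,249),(346,179)),'mark':((356,177),(276,193)),'open':((291,176),(256,239)),'pad':((216,259),(313,328)),'pivot':((212,227),(276,339))}
for k,(a,b) in P.items():
    X,e=tri([ray('top',a),ray('side',b)]);print(k,X.round(1),np.round(e,1))
for k,z in (('grip',187),('mark',187),('open',187),('pad',122),('pivot',88)):
    print(k,atz('top',P[k][0],z).round(1),atz('side',P[k][1],z).round(1))
E
```

```text
grip [ 452.  -238.4  185.5] [2.6 2.6]
mark [ 642.9 -113.7  190.9] [0.6 0.6]
open [646.7  61.3 169.7] [2.7 2.7]
pad [420.3 270.6 126.8] [3.9 3.9]
pivot [515.4 295.8  71.4] [5. 5.]
grip [ 449.3 -238.6  187. ] [ 454.2 -236.5  187. ]
mark [ 643.3 -114.1  187. ] [ 645.2 -117.7  187. ]
open [645.4  60.9 187. ] [636.4  75.3 187. ]
pad [424.4 272.3 122. ] [417.4 267.4 122. ]
pivot [518.3 293.1  88. ] [506.  303.9  88. ]
```

View pics/crop0.png

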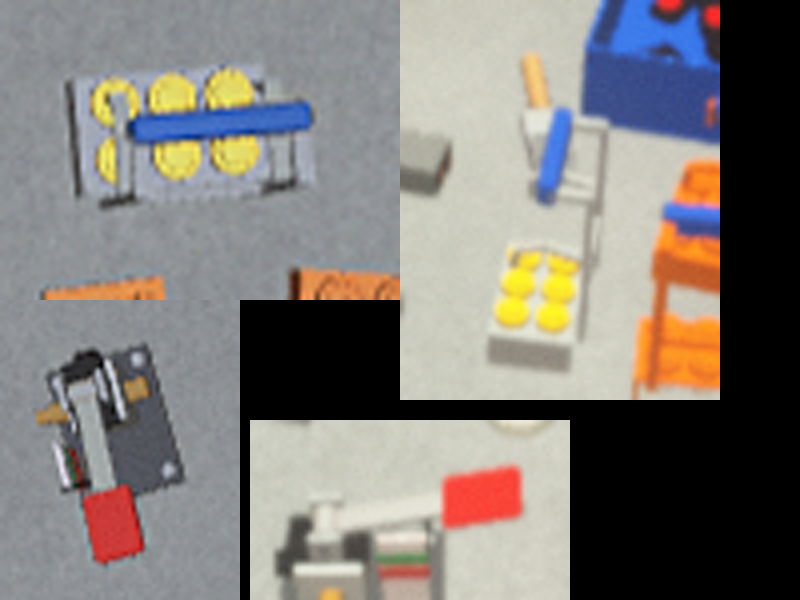

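```bash
python3 - <<'E'
import numpy as np,cv2
from h import *
def blue(fn,x0,y0,x1,y1,red=False):
    im=cv2.imread(fn).astype(int);m=np.zeros(im.shape[:2],bool);b,g,r=im[...,0],im[...,1],im[...,2]
    M=(r-np.maximum(b,g)>60) if red else (b-r>60)
    m[y0:y1,x0:x1]=M[y0:y1,x0:x1];return cv2.minAreaRect(np.argwhere(m)[:,::-1].astype(np.float32)),m.sum()
for n,box,z in (('top',(375,235,435,262),199),('side',(335,160,360,195),190)):
    r,c=blue(f'pics/{n}0.png',*box);p=cv2.boxPoints(r)
    Q=np.array([atz(n,q,z) for q in p]);print(n,r,c);print(Q.round(1))
    c_=np.array(r[0]);print('ctr',atz(n,c_,z).round(1))
    e=[Q[(i+1)%4]-Q[i] for i in range(2)];l=max(e,key=np.linalg.norm);print('yaw of y', (np.degrees(np.arctan2(l[1],l[0]))%180-90).round(2),np.linalg.norm(l))
for n,box,z in (('top',(205,245,230,275),122),('side',(300,318,328,340),122)):
    r,c=blue(f'pics/{n}0.png',*box,red=True);p=cv2.boxPoints(r)
    Q=np.array([atz(n,q,z) for q in p]);print(n,r,c,'pad ctr',atz(n,r[0],z).round(1))
    e=[Q[(i+1)%4]-Q[i] for i in range(2)];l=max(e,key=np.linalg.norm);print('dir',(np.degrees(np.arctan2(l[1],l[0]))%180).round(2),np.linalg.norm(l))
a=cv2.imread('pics/top0.png')
cv2.imwrite('pics/rail0.png',cv2.resize(a[145:220,240:400],None,fx=5,fy=5,interpolation=cv2.INTER_CUBIC))
im=a.astype(int);m=(np.minimum(im[...,1],im[...,2])-im[...,0]>70);m2=np.zeros_like(m);m2[148:185,345:370]=m[148:185,345:370]
r=cv2.minAreaRect(np.argwhere(m2)[:,::-1].astype(np.float32));print('stripe',r,[atz('top',p,223).round(1) for p in cv2.boxPoints(r)])
E
```

```text
top ((403.6176452636719, 249.25460815429688), (5.600442409515381, 35.40724182128906), 84.64418029785156) 193
[[ 450.6 -191.   199. ]
 [ 459.7 -284.   199. ]
 [ 444.9 -285.2  199. ]
 [ 435.9 -192.3  199. ]]
ctr [ 447.8 -238.1  199. ]
yaw of y 5.55 93.45197292564214
side ((350.30499267578125, 173.5186767578125), (9.519689559936523, 32.11186981201172), 30.068586349487305) 140
[[ 470.4 -199.1  190. ]
 [ 452.6 -346.3  190. ]
 [ 421.3 -328.9  190. ]
 [ 440.7 -184.4  190. ]]
ctr [ 446.5 -262.3  190. ]
yaw of y -6.87 148.2075799884705
top ((216.87059020996094, 256.4176330566406), (26.140121459960938, 12.581968307495117), 77.47119140625) 221 pad ctr [431.6 270.1 122. ]
dir 13.57 73.39357130061902
side ((312.4459533691406, 328.6756591796875), (13.31631851196289, 21.043071746826172), 80.53767395019531) 268 pad ctr [418.2 269.6 122. ]
dir 26.24 53.60981977518064
stripe ((356.4623107910156, 165.5171356201172), (4.14530611038208, 29.1281795501709), 2.12109637260437) [array([ 627.1, -105.7,  223. ]), array([ 704.7, -108.7,  223. ]), array([ 704.3, -119.6,  223. ]), array([ 626.7, -116.5,  223. ])]
```

View pics/rail0.png

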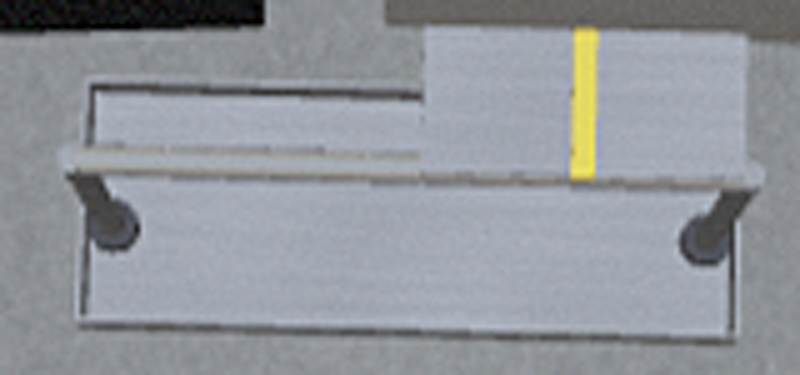

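```bash
python3 - <<'E'
from h import *
for p in ((252.4,176.6),(393,180.6),(356.8,180.5),(324,179)): print(p,atz('top',p,187).round(1))
for X in ([425,270,122],[418,268,122],[645,-113,187],[645,62,187],[636,75,187]): print(X,proj('top',X).round(1),proj('side',X).round(1))
s=env.observe()
R=np.array(s['ee_rot']);print(R.round(3))
import math
# target orientation: tool y along rack x (yaw psi). rack x dir from bar: yaw 
print('tool y heading',np.degrees(np.arctan2(R[1,1],R[0,1])))
E
```

```text
(252.4, 176.6) [643.4 164.7 187. ]
(393, 180.6) [ 633.8 -213.7  187. ]
(356.8, 180.5) [ 633.7 -116.3  187. ]
(324, 179) [637.5 -28.  187. ]
[425, 270, 122] [216.8 258.8] [309.8 328.2]
[418, 268, 122] [217.5 261.3] [312.7 328.1]
[645, -113, 187] [355.6 176.4] [275.6 194. ]
[645, 62, 187] [290.6 176.1] [254.8 235. ]
[636, 75, 187] [285.7 179.4] [256.2 239. ]
[[ 0.931  0.366 -0.   ]
 [ 0.366 -0.931  0.   ]
 [ 0.    -0.    -1.   ]]
tool y heading -68.52734413432495
```

```bash
cat >> h.py <<'E'
def heading(s=None):
    R=np.array((s or env.observe())['ee_rot']);return np.degrees(np.arctan2(R[1,1],R[0,1]))
def plan(pos,head=None):
    s=env.observe();R=np.array(s['ee_rot']);d=R.T@(np.array(pos)-np.array(s['eef_pos']))/1000
    print('at',np.round(s['eef_pos'],1),'head',heading(s).round(2),'t',round(s['clock'],2),'w',round(s['width'],3),'F',np.round(s['contact_force'],1))
    print('shift',d.round(4),'turnz',None if head is None else round(-((head-heading(s)+180)%360-180),2))
E
python3 - <<'E'
from h import *
plan([449,-260,330],5.5)
# battery heights
for a,b in (((409,152),(0,0)),):pass
print('orange grips',atz('top',(386,302),187).round(),atz('top',(451,295),187).round())
E
```

```text
at [ 238.  -604.8  231.3] head -68.53 t 0.95 w 1.0 F [-0.4  0.1 -0.1]
shift [ 0.3226 -0.2437 -0.0987] turnz -74.03
orange grips [ 309. -192.  187.] [ 328. -364.  187.]
```

```bash
python3 -m pendant '[[0,0,-0.04,0,0,-7,0.05],[0,0,-0.08,0,0,-14,0.05],[0.03,-0.025,-0.099,0,0,-21,0.05],[0.06,-0.05,-0.099,0,0,-28,0.05],[0.09,-0.075,-0.099,0,0,-35,0.05],[0.12,-0.1,-0.099,0,0,-42,0.05],[0.15,-0.12,-0.099,0,0,-49,0.05],[0.18,-0.14,-0.099,0,0,-56,0.05],[0.21,-0.16,-0.099,0,0,-63,0.05],[0.24,-0.18,-0.099,0,0,-70,0.05]]'
python3 - <<'E'
from h import *
plan([449,-260,330],5.5)
E
```

```text
clock: 1.78
eef_pos: [396.1, -347.9, 330.5]
ee_rot: [[-0.032, 1.0, 0.0], [1.0, 0.032, -0.0], [-0.0, 0.0, -1.0]]
contact_force: [1.4, -0.0, 0.6]
width: 0.587
at [ 396.1 -347.9  330.5] head 1.81 t 1.78 w 0.587 F [ 1.4 -0.   0.6]
shift [0.0862 0.0557 0.0005] turnz -3.69
```

```bash
python3 -m pendant '[[0.03,0.02,0,0,0,-2,0.05],[0.06,0.04,0,0,0,-3.7,0.05],[0.086,0.056,0,0,0,-3.7,0.05],[0.086,0.056,0,0,0,-3.7,0.05],[0.086,0.056,0,0,0,-3.7,0.05]]'
python3 - <<'E'
from h import *
c=env.calibration('wrist');im=save('wrist','w1.png').astype(int)
plan([449,-260,330],5.5)
m=(im[...,2]-im[...,0]>60).astype(np.uint8)
n,l,st,ce=cv2.connectedComponentsWithStats(m)
for i in range(1,n):
    if st[i,4]>500:
        r=cv2.minAreaRect(np.argwhere(l==i)[:,::-1].astype(np.float32));p=cv2.boxPoints(r);Q=np.array([atz('wrist',q,199,c) for q in p])
        print(st[i],r);print(Q.round(1),Q.mean(0).round(1))
for d in env.mark_of('wrist','rack_grip'): print(d['score'],d['point'],atz('wrist',d['point'],187,c).round(1))
E
```

```text
clock: 2.2
eef_pos: [449.9, -260.8, 330.5]
ee_rot: [[-0.093, 0.996, 0.0], [0.996, 0.093, -0.0], [-0.0, 0.0, -1.0]]
contact_force: [0.4, -0.8, -0.1]
width: 0.586
at [ 449.4 -261.8  330.4] head 5.27 t 2.25 w 0.584 F [ 1.1  0.2 -0.6]
shift [ 0.0018 -0.0002  0.0004] turnz -0.23
[  41  105  149   28 3320] ((114.94397735595703, 118.18323516845703), (23.91452407836914, 147.5685577392578), 87.56334686279297)
[[ 259.1 -196.9  199. ]
 [ 355.9 -184.1  199. ]
 [ 356.4 -199.2  199. ]
 [ 257.8 -212.3  199. ]] [ 307.3 -198.1  199. ]
[ 310  130   22  133 2696] ((320.5, 196.0), (132.0, 21.0), 90.0)
[[ 436.9 -193.7  199. ]
 [ 450.9 -192.4  199. ]
 [ 460.5 -286.5  199. ]
 [ 444.9 -288.   199. ]] [ 448.3 -240.1  199. ]
[ 145  283   54   98 2495] ((160.49961853027344, 332.5758972167969), (88.44518280029297, 55.54255294799805), 68.49856567382812)
[[ 300.7 -334.2  199. ]
 [ 340.8 -313.3  199. ]
 [ 365.2 -384.5  199. ]
 [ 322.4 -408.4  199. ]] [ 332.3 -360.1  199. ]
[ 239  357   86   94 5860] ((282.89544677734375, 402.0426025390625), (84.51134490966797, 88.27420806884766), 6.1466264724731445)
[[ 394.6 -462.3  199. ]
 [ 399.8 -371.8  199. ]
 [ 468.2 -374.   199. ]
 [ 469.  -465.6  199. ]] [ 432.9 -418.4  199. ]
[158 446  25  34 654] ((169.85861206054688, 463.03057861328125), (33.05778503417969, 23.592313766479492), 87.27368927001953)
[[ 325.3 -475.2  199. ]
 [ 346.1 -472.   199. ]
 [ 346.8 -510.4  199. ]
 [ 325.3 -513.8  199. ]] [ 335.9 -492.8  199. ]
0.83 [156.1, 335.7] [ 323.5 -369.7  187. ]
0.8 [120.6, 120.1] [ 305.4 -199.7  187. ]
0.55 [318.6, 195.0] [ 446.9 -239.5  187. ]
```

View pics/w1.png

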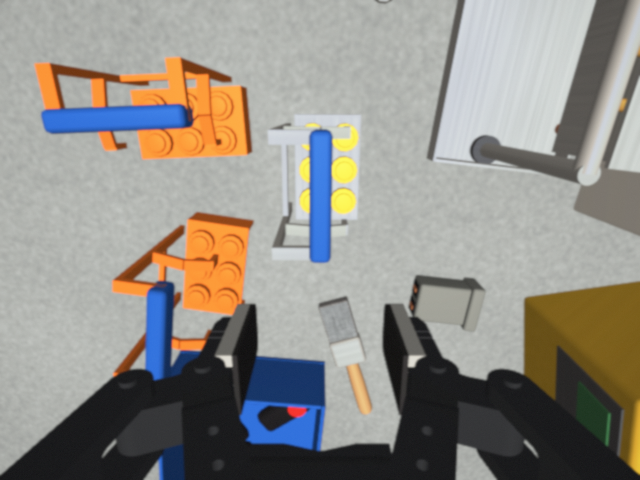

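```bash
python3 - <<'E'
from h import *
plan([448.2,-239.5,168],5.4)
E
python3 -m pendant '[[0.0225,-0.003,0,0,0,0,0.05],[0.0225,-0.003,0.02,0,0,0,0.05],[0.0225,-0.003,0.05,0,0,0,0.05],[0.0225,-0.003,0.08,0,0,0,0.05],[0.0225,-0.003,0.11,0,0,0,0.05],[0.0225,-0.003,0.135,0,0,0,0.05],[0.0225,-0.003,0.152,0,0,0,0.05],[0.0225,-0.003,0.162,0,0,0,0.05],[0.0225,-0.003,0.162,0,0,0,0.05]]'
python3 - <<'E'
from h import *
plan([448.2,-239.5,168],5.4)
save('wrist','w2.png')
E
```

```text
at [ 449.1 -262.4  330.4] head 5.19 t 2.3 w 0.584 F [ 0.1 -0.3  0.6]
shift [0.0229 0.0012 0.1624] turnz -0.21
clock: 3.05
eef_pos: [442.9, -240.3, 166.6]
ee_rot: [[-0.089, 0.996, -0.003], [0.996, 0.089, 0.002], [0.002, -0.002, -1.0]]
contact_force: [-0.0, -0.3, 0.4]
width: 0.584
at [ 442.9 -240.3  166.6] head 5.09 t 3.05 w 0.584 F [-0.  -0.3  0.4]
shift [ 0.0003  0.0054 -0.0014] turnz -0.31
```

View pics/w2.png

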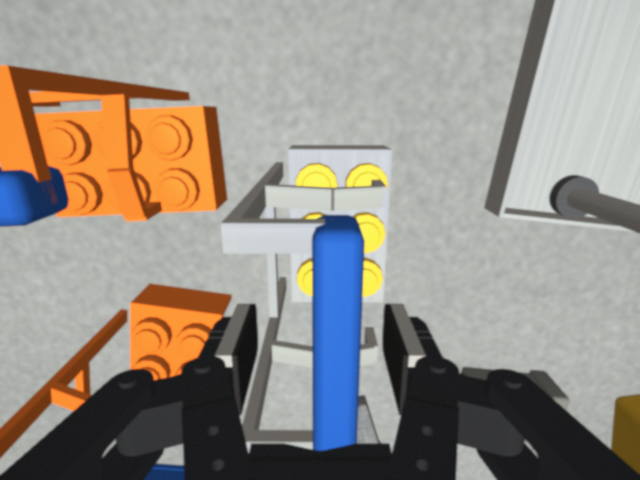

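```bash
python3 -m pendant '[[0,0.0055,0,0,0,-0.3,0.05],[0,0.0055,0,0,0,-0.3,0.03],[0,0.0055,0,0,0,-0.3,0.01],[0,0.0055,0,0,0,-0.3,0],[0,0.0055,0,0,0,-0.3,0],[0,0.0055,0,0,0,-0.3,0],[0,0.0055,0,0,0,-0.3,0],[0,0.0055,0,0,0,-0.3,0]]'
python3 -m pendant '[[0,0,-0.01,0,0,0,0],[0,0,-0.03,0,0,0,0],[0,0,-0.05,0,0,0,0],[0,0,-0.07,0,0,0,0],[0,0,-0.09,0,0,0,0],[0,0,-0.105,0,0,0,0],[0,0,-0.11,0,0,0,0],[0,0,-0.11,0,0,0,0]]'
python3 - <<'E'
from h import *
save('wrist','w3.png');save('side','s3.png')
plan([540,62,276],-1.3)
E
```

```text
clock: 3.77
eef_pos: [449.7, -239.7, 169.1]
ee_rot: [[-0.095, 0.995, 0.001], [0.995, 0.095, -0.001], [-0.001, 0.001, -1.0]]
contact_force: [-2.8, -1.7, 8.7]
width: 0.178
clock: 4.43
eef_pos: [450.1, -239.7, 279.8]
ee_rot: [[-0.096, 0.995, 0.002], [0.995, 0.096, -0.001], [-0.002, 0.002, -1.0]]
contact_force: [0.1, 0.7, -4.8]
width: 0.176
at [ 449.3 -239.2  277.8] head 5.48 t 4.53 w 0.176 F [-0.6 -0.3 -4.9]
shift [0.2912 0.1191 0.0019] turnz 6.78
```

View pics/w3.png

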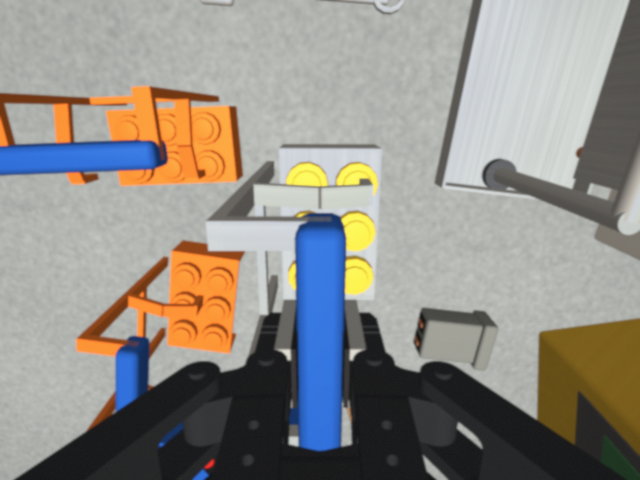

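View pics/s3.png

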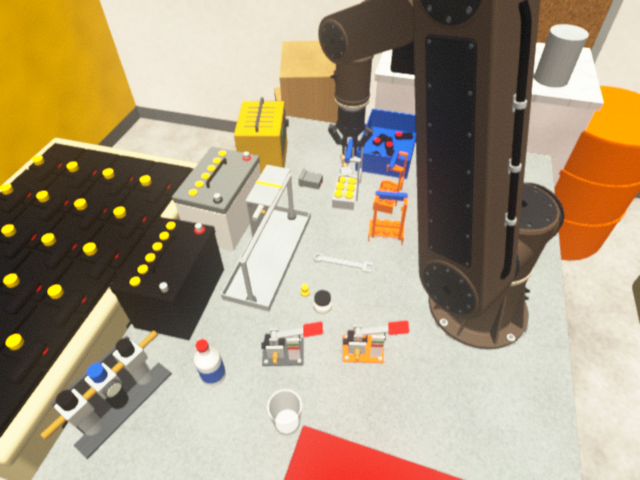

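```bash
python3 -m pendant '[[0.015,0.005,0,0,0,1,0],[0.045,0.018,0,0,0,2,0],[0.08,0.033,0,0,0,3,0],[0.115,0.047,0,0,0,4,0],[0.15,0.061,0,0,0,5,0],[0.185,0.076,0,0,0,6,0],[0.22,0.09,0,0,0,6.8,0],[0.25,0.102,0,0,0,6.8,0],[0.275,0.112,0,0,0,6.8,0],[0.29,0.119,0,0,0,6.8,0]]'
python3 -m pendant '[[0,0,0,0,0,0,0],[0,0,0,0,0,0,0]]'
python3 - <<'E'
from h import *
c=env.calibration('wrist');save('wrist','w4.png');save('side','s4.png');save('top','t4.png')
plan([540,62,276],-1.3)
for q in ('rail_mark','rail_open','rack_seat'):
  for d in env.mark_of('wrist',q): print(q,round(d['score'],2),np.round(d['point']),atz('wrist',d['point'],187,c).round(1))
E
```

```text
clock: 5.37
eef_pos: [540.1, 63.4, 276.8]
ee_rot: [[0.022, 1.0, -0.002], [1.0, -0.022, 0.0], [0.0, -0.002, -1.0]]
contact_force: [0.7, -0.8, -4.0]
width: 0.178
clock: 5.53
eef_pos: [539.8, 61.4, 276.9]
ee_rot: [[0.021, 1.0, -0.002], [1.0, -0.021, -0.0], [-0.0, -0.002, -1.0]]
contact_force: [0.2, -0.5, -3.7]
width: 0.176
at [539.8  59.9 277.6] head -1.35 t 5.68 w 0.175 F [-1.2  0.1 -3.8]
shift [0.0021 0.0001 0.0016] turnz -0.05
rail_open 0.75 [484. 246.] [641.9  59.4 187. ]
rack_seat 0.3 [279. 165.] [517. 112. 187.]
```

View pics/w4.png

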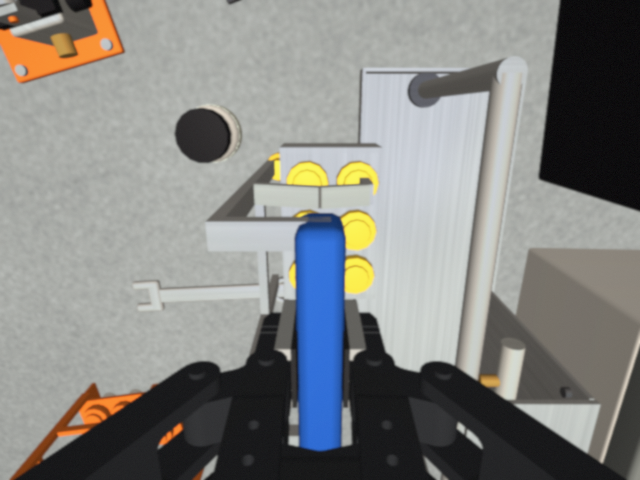

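View pics/t4.png

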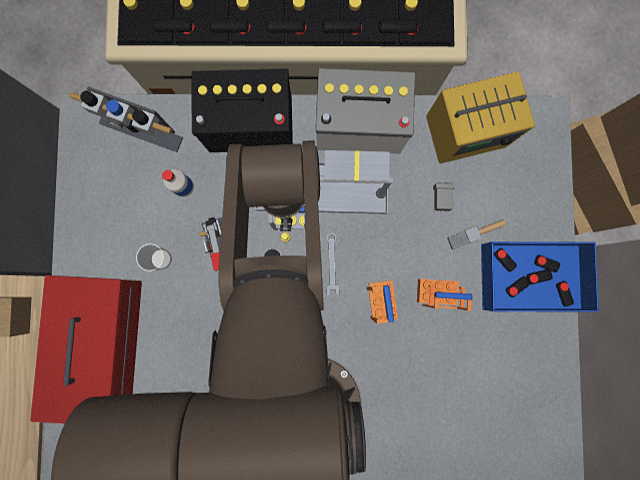

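View pics/s4.png

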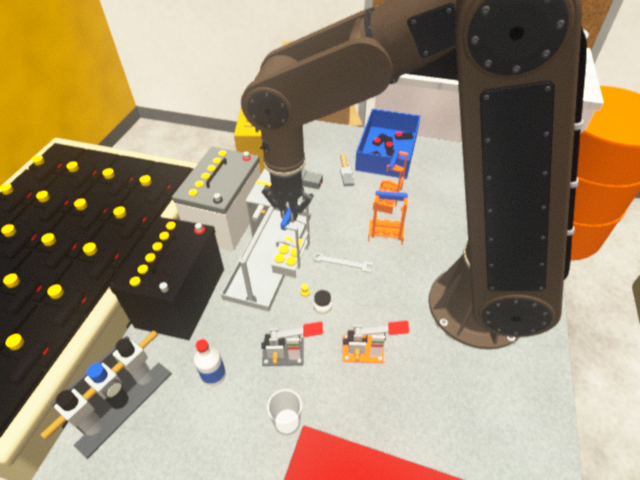

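```bash
python3 - <<'E'
import cv2,numpy as np
a=cv2.imread('pics/w4.png');g=cv2.GaussianBlur(cv2.cvtColor(a,cv2.COLOR_BGR2GRAY),(3,3),0)
cv2.imwrite('pics/w4c.png',cv2.resize(a[50:390,430:550],None,fx=1.7,fy=1.7))
for r in (110,170,230,290,340): print(r,g[r,455:540:3])
E
```

```text
110 [201 200 202 207 204 199 202 203 202 207 190 110 130 156 176 192 202 204
 202 200 185 176 185 168 167 164 169 175 179]
170 [210 212 205 207 208 207 212 210 148 117 148 171 189 202 205 204 202 188
 178 182 166 168 172 173 174 172 171 169  97]
230 [201 206 204 207 208 187 112 137 164 184 199 206 205 203 190 178 185 174
 173 169 167 173 175 176 177 172 173 171 170]
290 [207 209 204 146 122 155 179 195 204 205 203 191 167 183 173 174 170 171
 174 171 171 167 127 114 113 114 113 114 114]
340 [203 136 128 160 182 198 204 204 199 167  91  82  81  81  82  89 103 105
 105 104 103  97  86  81  81  81  84  94 107]
```

View pics/w4c.png

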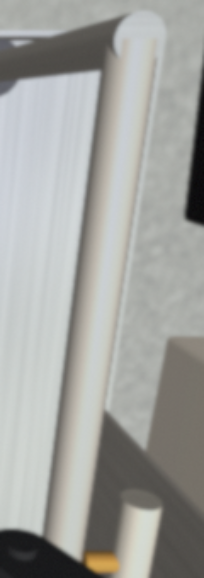

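```bash
python3 - <<'E'
from h import *
P=[atz('wrist',p,187) for p in ((500,110),(485,230),(470.5,340))]
print(np.round(P,1));d=P[0]-P[2];print('yaw',-np.degrees(np.arctan2(d[0],d[1])), heading())
print(atz('wrist',(517,68),187))
# bar centre in gripper
im=cv2.imread('pics/w4.png')
E
```

```text
[[643.4 137.9 187. ]
 [642.4  67.5 187. ]
 [640.8 -10.5 187. ]]
yaw -0.9944235069971107 -1.3887507110259274
[650.09650995 159.49580848 187.        ]
```

```bash
python3 - <<'E'
from h import *
print(tri([ray('top',(326,118)),ray('side',(217,198))]))
print(tri([ray('top',(279,119)),ray('side',(199,229))]))
print(tri([ray('wrist',(512,345)),ray('side',(217,198))]))
print(atz('top',(317,149),0),atz('top',(291,148),0))
plan([642.3,62,277],-1.0)
E
```

```text
(array([799.18493498, -32.81839807, 205.20022108]), [np.float64(0.1141327772997899), np.float64(0.11413277729968808)])
(array([797.55399996,  93.47957979, 201.29112933]), [np.float64(0.041536941512557615), np.float64(0.04153694151269526)])
(array([677.85742611,  55.71207431, 293.22631842]), [np.float64(60.08234572091832), np.float64(60.08234572091846)])
[773.60623733  -7.7546706    0.        ] [776.50252289  73.02075109   0.        ]
at [540.2  59.8 278.2] head -1.39 t 5.83 w 0.177 F [ 0.1  0.7 -4.4]
shift [0.0047 0.102  0.0012] turnz -0.39
```

```bash
python3 -m pendant '[[0.003,0.015,0,0,0,-0.3,0],[0.003,0.035,0,0,0,-0.3,0],[0.003,0.055,0,0,0,-0.3,0],[0.003,0.075,0,0,0,-0.3,0],[0.003,0.09,0,0,0,-0.3,0],[0.003,0.1,0,0,0,-0.3,0],[0.003,0.102,0,0,0,-0.3,0],[0.003,0.102,0,0,0,-0.3,0]]'
python3 - <<'E'
from h import *
save('wrist','w5.png');save('side','s5.png')
plan([642.3,62,237],-1.0)
a=cv2.imread('pics/s5.png');cv2.imwrite('pics/s5c.png',cv2.resize(a[150:310,200:340],None,fx=3.7,fy=3.7))
E
```

```text
clock: 6.5
eef_pos: [642.3, 60.8, 277.9]
ee_rot: [[0.018, 1.0, -0.001], [1.0, -0.018, -0.0], [-0.0, -0.001, -1.0]]
contact_force: [-0.7, -0.3, -4.9]
width: 0.175
at [641.6  61.1 278.2] head -1.04 t 6.6 w 0.179 F [ 0.4 -0.7 -4. ]
shift [0.001  0.0008 0.0412] turnz -0.04
```

View pics/w5.png

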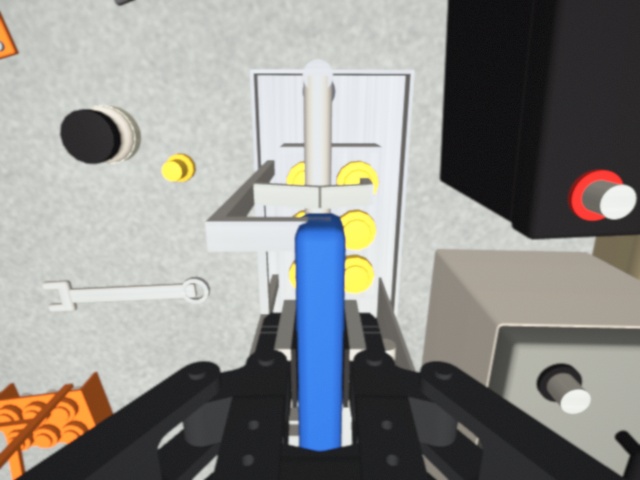

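View pics/s5c.png

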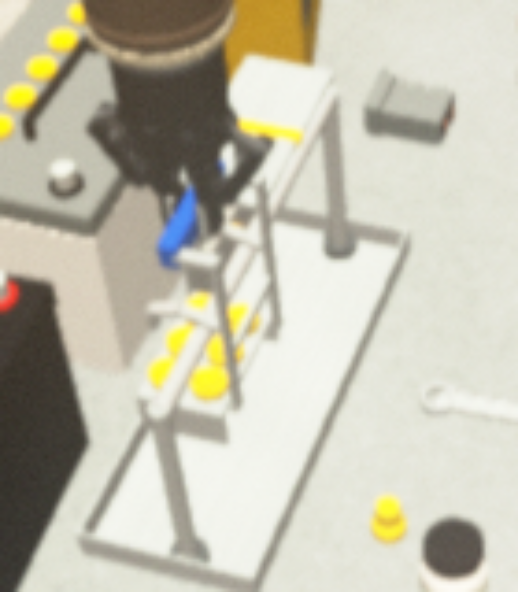

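```bash
python3 -m pendant '[[0.001,0.0005,0.008,0,0,0,0],[0.001,0.0005,0.018,0,0,0,0],[0.001,0.0005,0.028,0,0,0,0],[0.001,0.0005,0.034,0,0,0,0],[0.001,0.0005,0.038,0,0,0,0],[0.001,0.0005,0.040,0,0,0,0],[0.001,0.0005,0.040,0,0,0,0],[0.001,0.0005,0.040,0,0,0,0]]'
```

```text
clock: 7.27
eef_pos: [643.1, 62.2, 238.4]
ee_rot: [[0.018, 1.0, 0.0], [1.0, -0.018, 0.0], [0.0, 0.0, -1.0]]
contact_force: [0.7, 0.3, -4.6]
width: 0.178
```

```bash
python3 -m pendant '[[0,0,0.001,0,0,0,0],[0,0,0.002,0,0,0,0],[0,0,0.002,0,0,0,0],[0,0,0.002,0,0,0,0]]'; python3 - <<'E'
from h import *
save('wrist','w6.png');save('side','s6.png')
plan([640,-112,237],-1.0)
a=cv2.imread('pics/s6.png');b=cv2.imread('pics/w6.png');cv2.imwrite('pics/s6c.png',np.hstack([cv2.resize(a[150:310,200:340],None,fx=2.5,fy=2.5),cv2.resize(b[40:240,200:440],(400,400))]))
E
```

```text
clock: 7.6
eef_pos: [643.5, 62.4, 237.1]
ee_rot: [[0.018, 1.0, 0.001], [1.0, -0.018, 0.0], [0.0, 0.001, -1.0]]
contact_force: [-0.7, 2.4, 4.2]
width: 0.178
at [643.4  62.4 237. ] head -1.02 t 7.7 w 0.179 F [-0.4  3.2  6.2]
shift [-0.1744 -0.0003 -0.    ] turnz -0.02
```

View pics/s6c.png

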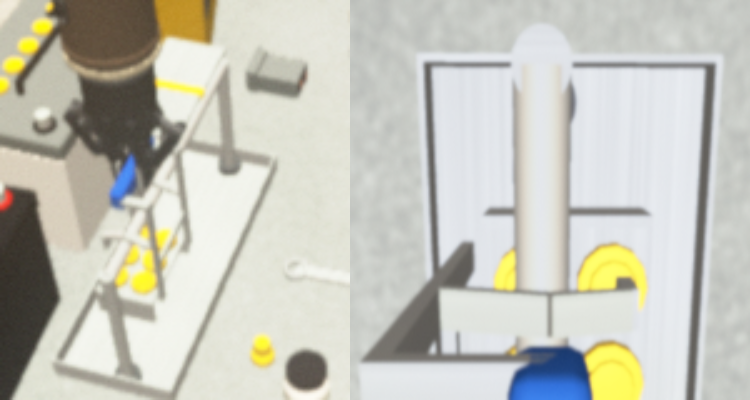

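```bash
python3 -m pendant '[[-0.004,0,-0.001,0,0,0,0],[-0.014,0,-0.001,0,0,0,0],[-0.026,0,-0.001,0,0,0,0],[-0.038,0,-0.001,0,0,0,0],[-0.05,0,-0.001,0,0,0,0],[-0.062,0,-0.001,0,0,0,0],[-0.072,0,-0.001,0,0,0,0],[-0.078,0,-0.001,0,0,0,0],[-0.08,0,-0.001,0,0,0,0]]'; python3 - <<'E'
from h import *
save('wrist','w7.png');save('side','s7.png')
plan([640,-112,237],-1.0)
a=cv2.imread('pics/s7.png');b=cv2.imread('pics/w7.png');cv2.imwrite('pics/s7c.png',np.hstack([cv2.resize(a[150:310,200:340],None,fx=2.5,fy=2.5),cv2.resize(b,None,fx=.7,fy=.7)[:400]if 0 else cv2.resize(b[:480],(448,400))]))
E
```

```text
clock: 8.45
eef_pos: [641.6, -19.2, 237.3]
ee_rot: [[0.019, 1.0, 0.0], [1.0, -0.019, -0.0], [-0.0, 0.0, -1.0]]
contact_force: [-1.0, 1.9, -1.6]
width: 0.175
at [641.5 -18.4 237.2] head -1.07 t 8.55 w 0.175 F [-0.3 -1.1 -3.3]
shift [-0.0936  0.0002  0.0002] turnz -0.07
```

View pics/s7c.png

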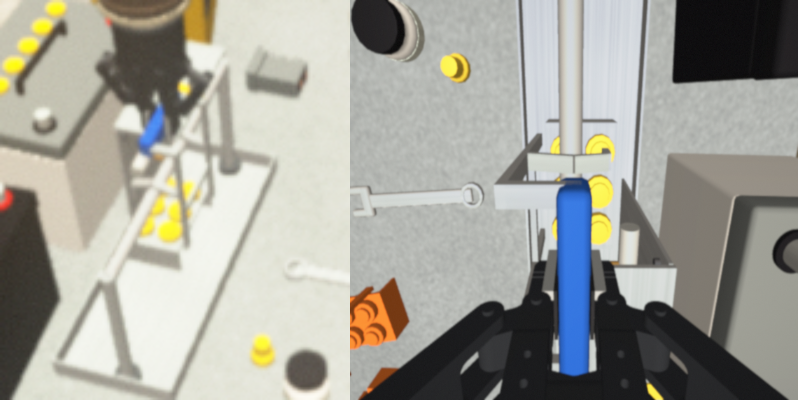

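```bash
python3 -m pendant '[[-0.005,0,0,0,0,0,0],[-0.016,0,0,0,0,0,0],[-0.028,0,0,0,0,0,0],[-0.04,0,0,0,0,0,0],[-0.052,0,0,0,0,0,0],[-0.064,0,0,0,0,0,0],[-0.076,0,0,0,0,0,0],[-0.086,0,0,0,0,0,0],[-0.092,0,0,0,0,0,0],[-0.094,0,0,0,0,0,0]]'; python3 -m pendant '[[0,0,0,0,0,0,0],[0,0,0,0,0,0,0]]';python3 - <<'E'
from h import *
c=env.calibration('wrist');im=save('wrist','w8.png').astype(int);save('side','s8.png');save('top','t8.png')
plan([640,-112,237],-1.0)
a=cv2.imread('pics/s8.png');b=cv2.imread('pics/t8.png')
cv2.imwrite('pics/s8c.png',np.hstack([cv2.resize(a[130:290,200:340],None,fx=2.5,fy=2.5),cv2.resize(b[130:230,280:410],(520,400),interpolation=cv2.INTER_CUBIC)])[:,:800])
E
```

```text
clock: 9.38
eef_pos: [639.9, -113.1, 237.3]
ee_rot: [[0.019, 1.0, 0.0], [1.0, -0.019, -0.0], [-0.0, 0.0, -1.0]]
contact_force: [-0.9, 3.4, 0.8]
width: 0.174
clock: 9.55
eef_pos: [639.8, -112.0, 237.2]
ee_rot: [[0.018, 1.0, -0.0], [1.0, -0.018, -0.0], [-0.0, -0.0, -1.0]]
contact_force: [-1.5, -1.1, -2.3]
width: 0.173
at [ 639.9 -111.5  237.3] head -0.99 t 9.7 w 0.177 F [-1.2 -1.2 -1.4]
shift [-0.0005  0.0001  0.0003] turnz 0.01
```

View pics/s8c.png

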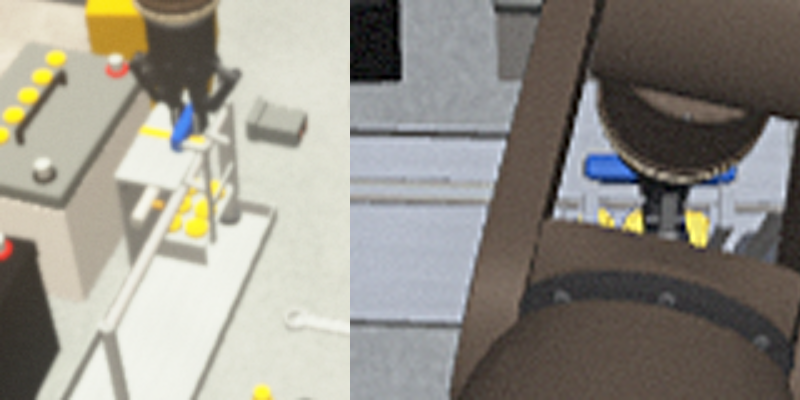

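View pics/w8.png

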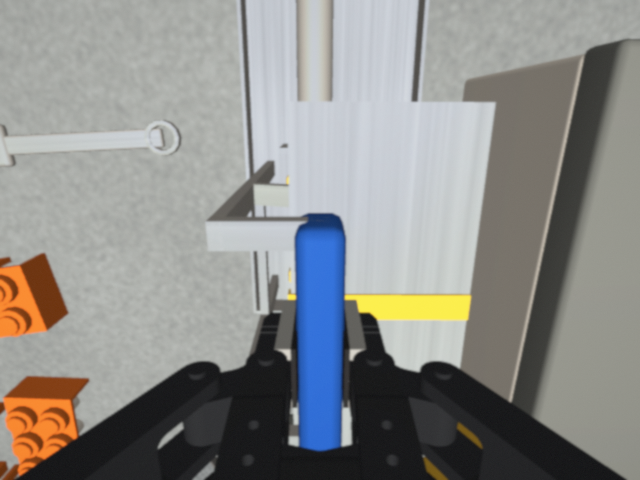

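```bash
python3 - <<'E'
from h import *
for p in ((320,307),(408,307)): print('stripe',atz('wrist',p,223).round(1))
print('hood edge',atz('wrist',(395,101),223).round(1))
for z in (242,266): print(z,proj('wrist',[640,-112+48,z]).round(),proj('wrist',[640,-112-48,z]).round())
E
```

```text
stripe [ 639.9 -113.8  223. ]
stripe [ 679.  -114.5  223. ]
hood edge [669.7 -28.1 223. ]
242 [318. 207.] [322. 423.]
266 [317. 226.] [322. 470.]
```

```bash
python3 -m pendant '[[0,0,0,0,0,0,0.02],[0,0,0,0,0,0,0.03],[0,0,0,0,0,0,0.04],[0,0,0,0,0,0,0.04],[0,0,0,0,0,0,0.04],[0,0,0,0,0,0,0.04],[0,0,-0.005,0,0,0,0.04],[0,0,-0.02,0,0,0,0.04],[0,0,-0.05,0,0,0,0.04],[0,0,-0.08,0,0,0,0.04]]'; python3 - <<'E'
from h import *
c=env.calibration('wrist');im=save('wrist','w9.png');save('side','s9.png')
plan([425,200,330])
im=im.astype(int);m=(im[...,2]-im[...,0]>60)
m[:, :200]=0;m[:,450:]=0;m[400:]=0
r=cv2.minAreaRect(np.argwhere(m)[:,::-1].astype(np.float32));Q=np.array([atz('wrist',q,266.5,c) for q in cv2.boxPoints(r)]);print(Q.round(1),Q.mean(0))
a=cv2.imread('pics/s9.png');b=cv2.imread('pics/w9.png')
cv2.imwrite('pics/s9c.png',np.hstack([cv2.resize(a[110:270,200:340],None,fx=2.5,fy=2.5),cv2.resize(b,(448,400))]))
E
```

```text
clock: 10.53
eef_pos: [639.2, -111.6, 317.7]
ee_rot: [[0.018, 1.0, -0.002], [1.0, -0.018, 0.001], [0.0, -0.002, -1.0]]
contact_force: [0.8, 0.2, 0.4]
width: 0.468
at [ 642.1 -112.2  322.8] head -1.02 t 10.63 w 0.469 F [ 0.6  0.8 -0.4]
shift [ 0.3083 -0.2226 -0.0093] turnz None
[[ 637.1  -63.1  266.5]
 [ 651.9  -63.4  266.5]
 [ 651.9 -160.3  266.5]
 [ 634.8 -160.   266.5]] [ 643.94152917 -111.68700151  266.5       ]
```

View pics/s9c.png

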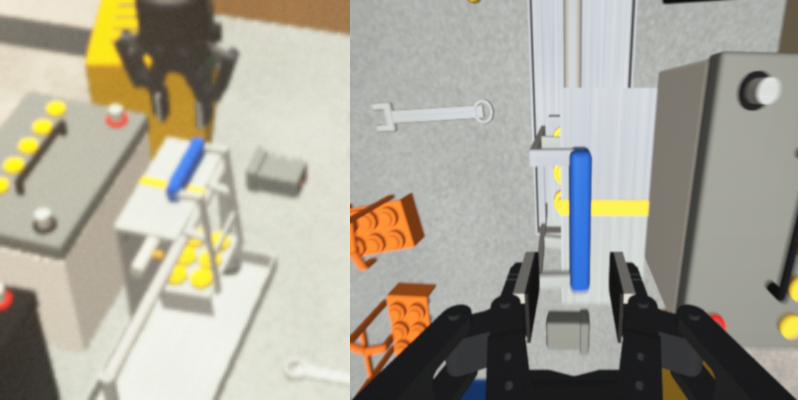

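```bash
python3 -m pendant '[[0.01,-0.008,-0.005,0,0,0,0],[0.04,-0.029,-0.009,0,0,0,0],[0.07,-0.05,-0.009,0,0,0,0],[0.1,-0.072,-0.009,0,0,0,0],[0.13,-0.094,-0.009,0,0,0,0],[0.16,-0.116,-0.009,0,0,0,0],[0.19,-0.137,-0.009,0,0,0,0],[0.22,-0.159,-0.009,0,0,0,0],[0.25,-0.18,-0.009,0,0,0,0],[0.28,-0.202,-0.009,0,0,0,0]]'
python3 -m pendant '[[0.02,-0.014,0,0,0,0,0],[0.028,-0.02,0,0,0,0,0],[0.028,-0.02,0,0,0,0,0],[0.028,-0.02,0,0,0,0,0]]'
python3 - <<'E'
from h import *
c=env.calibration('wrist');im=save('wrist','w10.png').astype(int)
plan([425,200,330])
for q in ('lever_pad','lever_pivot','valve'):
  for d in env.mark_of('wrist',q): print(q,round(d['score'],2),np.round(d['point']),atz('wrist',d['point'],{'lever_pad':122,'lever_pivot':88,'valve':0}[q],c).round(1))
E
```

```text
clock: 11.47
eef_pos: [440.8, 173.0, 326.0]
ee_rot: [[0.018, 1.0, -0.001], [1.0, -0.018, -0.0], [-0.0, -0.001, -1.0]]
contact_force: [0.3, 1.2, -0.3]
width: -0.003
clock: 11.8
eef_pos: [423.1, 200.1, 326.2]
ee_rot: [[0.016, 1.0, -0.0], [1.0, -0.016, -0.0], [-0.0, -0.0, -1.0]]
contact_force: [0.2, -0.8, -0.4]
width: -0.0
at [423.6 199.6 326.2] head -1.01 t 11.85 w 0.005 F [-0.2  0.3 -1. ]
shift [ 0.0004  0.0014 -0.0038] turnz None
lever_pad 0.9 [ 84. 205.] [211.  203.3 122. ]
lever_pad 0.8 [316. 125.] [421.3 268.5 122. ]
lever_pivot 0.88 [199. 173.] [307.6 225.6  88. ]
lever_pivot 0.56 [422.  90.] [516.6 296.4  88. ]
valve 0.97 [370. 106.] [480.4 284.    0. ]
valve 0.59 [192. 163.] [272.9 224.1   0. ]
valve 0.52 [380. 267.] [497.2  89.1   0. ]
```

View pics/w10.png

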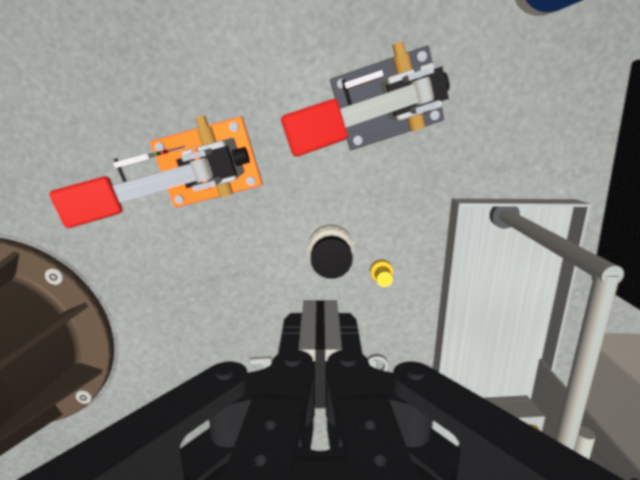

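```bash
python3 - <<'E'
from h import *
plan([418,268,135],-1)
E
```

```text
at [424.  199.3 326.2] head -1.11 t 12.0 w -0.001 F [ 0.1 -0.1 -0.8]
shift [ 0.0686 -0.0073  0.1912] turnz -0.11
```

```bash
python3 -m pendant '[[0.03,-0.003,0.01,0,0,0,0],[0.06,-0.006,0.03,0,0,0,0],[0.0685,-0.007,0.06,0,0,0,0],[0.0685,-0.007,0.09,0,0,0,0],[0.0685,-0.007,0.12,0,0,0,0],[0.0685,-0.007,0.15,0,0,0,0],[0.0685,-0.007,0.175,0,0,0,0],[0.0685,-0.007,0.187,0,0,0,0],[0.0685,-0.007,0.19,0,0,0,0],[0.0685,-0.007,0.19,0,0,0,0]]'
python3 - <<'E'
from h import *
save('wrist','w11.png');save('side','s11.png')
plan([418,268,95],-1)
a=cv2.imread('pics/s11.png');b=cv2.imread('pics/w11.png')
cv2.imwrite('pics/s11c.png',np.hstack([cv2.resize(a[240:400,220:360],None,fx=2.5,fy=2.5),cv2.resize(b,(448,400))]))
E
```

```text
clock: 12.83
eef_pos: [417.8, 268.0, 135.6]
ee_rot: [[0.019, 1.0, -0.002], [1.0, -0.019, -0.001], [-0.001, -0.002, -1.0]]
contact_force: [-0.6, -1.2, 0.7]
width: 0.002
at [418.5 268.7 137. ] head -1.07 t 12.93 w 0.0 F [0.1 0.3 0.4]
shift [-0.0007 -0.0005  0.042 ] turnz -0.07
```

View pics/s11c.png

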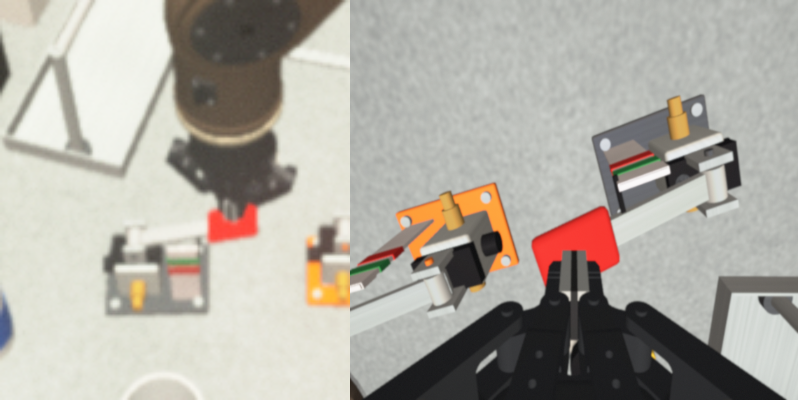

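```bash
python3 -m pendant '[[0,0,0.006,0,0,0,0],[0,0,0.012,0,0,0,0],[0,0,0.018,0,0,0,0],[0,0,0.024,0,0,0,0],[0,0,0.028,0,0,0,0],[0,0,0.03,0,0,0,0],[0,0,0.03,0,0,0,0]]'
```

```text
clock: 13.52
eef_pos: [417.0, 268.6, 105.6]
ee_rot: [[0.018, 1.0, -0.001], [1.0, -0.018, -0.001], [-0.001, -0.001, -1.0]]
contact_force: [-3.0, -1.0, 6.2]
width: -0.003
```

```bash
python3 -m pendant '[[0,0,0.003,0,0,0,0],[0,0,0.006,0,0,0,0],[0,0,0.009,0,0,0,0],[0,0,0.0105,0,0,0,0],[0,0,0.0105,0,0,0,0],[0,0,0.0105,0,0,0,0]]'
python3 - <<'E'
from h import *
save('wrist','w12.png');save('side','s12.png');save('top','t12.png')
plan([418,268,95],-1)
a=cv2.imread('pics/s12.png');b=cv2.imread('pics/w12.png')
cv2.imwrite('pics/s12c.png',np.hstack([cv2.resize(a[300:380,240:340],None,fx=4,fy=5)[:400],cv2.resize(b[60:300,300:600],(400,400))]))
t=cv2.imread('pics/t12.png')
cv2.imwrite('pics/r12c.png',np.hstack([cv2.resize(a[120:280,200:340],None,fx=2.5,fy=2.5),cv2.resize(t[130:230,280:410],(450,400),interpolation=cv2.INTER_CUBIC)]))
E
```

```text
clock: 14.02
eef_pos: [416.7, 268.5, 95.4]
ee_rot: [[0.018, 1.0, -0.002], [1.0, -0.018, -0.001], [-0.001, -0.002, -1.0]]
contact_force: [-5.9, 0.3, 8.7]
width: 0.002
at [416.7 268.5  95.5] head -1.02 t 14.17 w -0.005 F [-5.8  0.   9.4]
shift [-0.0004  0.0013  0.0005] turnz -0.02
```

View pics/s12c.png

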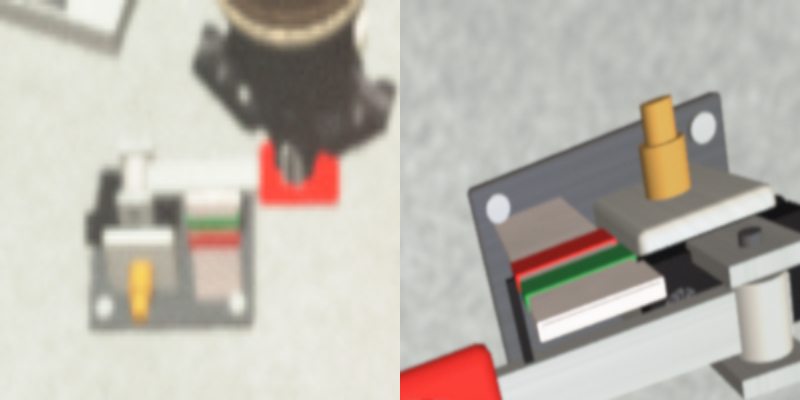

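View pics/r12c.png

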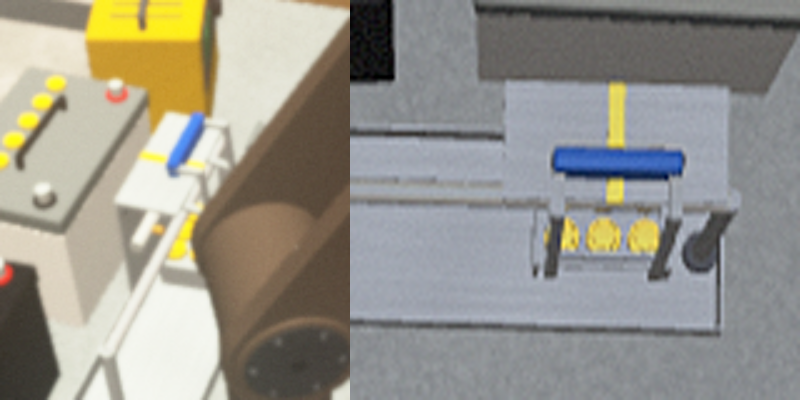

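```bash
python3 -m pendant '[[0,0,0,0,0,0,0],[0,0,0,0,0,0,0],[0,0,0,0,0,0,0],[0,0,0,0,0,0,0],[0,0,0,0,0,0,0],[0,0,0,0,0,0,0],[0,0,0,0,0,0,0],[0,0,0,0,0,0,0],[0,0,0,0,0,0,0],[0,0,0,0,0,0,0]]'
python3 - <<'E'
from h import *
plan([418,268,95],-1)
im=save('side','s13.png').astype(int)
m=(im[...,0]-np.maximum(im[...,1],im[...,2])>60);m[:305]=0;m[345:]=0;m[:,:295]=0;m[:,330:]=0
print(np.argwhere(m)[:,::-1].min(0),np.argwhere(m)[:,::-1].max(0))
for th in (.18,.26,.34):
    s=105*np.cos(.26-th);z=88+7+105*np.sin(.26-th)
    d=np.array([-.961,-.276]);n=np.array([-d[1],d[0]])
    P=[proj('side',[*(np.array([516.6,296.4])+d*(s+u)+n*v),z+u*np.sin(.26-th)]) for u in(-26,26) for v in(-18,18)]
    print(th,np.round(P,1).tolist())
a=cv2.imread('pics/s13.png');cv2.imwrite('pics/s13c.png',cv2.resize(a[305:355,255:335],None,fx=8,fy=8,interpolation=cv2.INTER_CUBIC))
E
```

```text
clock: 15.0
eef_pos: [416.7, 268.5, 95.5]
ee_rot: [[0.018, 1.0, -0.001], [1.0, -0.018, -0.001], [-0.001, -0.001, -1.0]]
contact_force: [-6.0, -0.6, 9.6]
width: -0.0
at [416.7 268.5  95.5] head -1.02 t 15.0 w -0.0 F [-6.  -0.6  9.6]
shift [-0.0004  0.0013  0.0005] turnz -0.02
[304 328] [324 340]
0.18 [[303.3, 338.8], [303.6, 326.4], [323.9, 337.8], [323.7, 325.3]]
0.26 [[303.6, 340.1], [303.8, 327.6], [324.1, 339.9], [323.9, 327.4]]
0.34 [[303.5, 341.3], [303.7, 328.9], [323.9, 341.9], [323.7, 329.5]]
```

View pics/s13c.png

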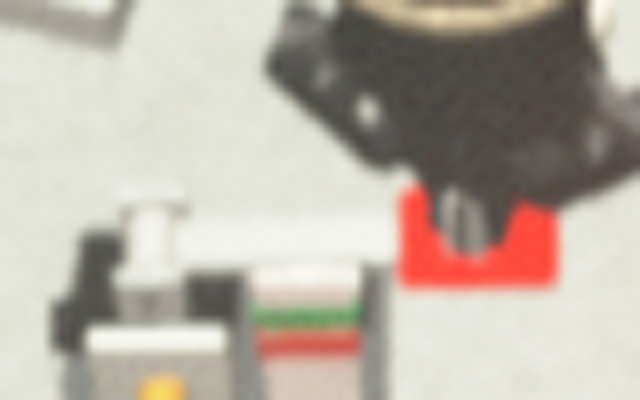

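The side view shows the pad level, spanning rows 328–340, which fits 0.26 rad. The push is a steady 9.6 N, so I'm handing the job in.

```bash
python3 -c "
from workcell import env
print(env.job_done())"
```

```text
the job is handed in; nothing more can be done
None
```

The rack is hung on the rail at the yellow mark and let go. The fingers are holding the air valve's lever half-way down. I handed the job in at about 15 s of the 51 s allowed, and it reported no verdict.

- **Rack:** I hooked the silver rack with yellow plugs over the open left part of the rail and slid it under the hood. After release the grip bar measured y = −111.7 mm against a mark at about −113 mm. My separate measurements of the mark ran from −111.5 to −114.5 mm, with one less certain reading at about −118 mm. The last top view showed the bar centred over the stripe.
- **Lever:** I pressed the red pad of the valve with the dark base using the closed fingertips. The fingertips sat at a height of 95.5 mm with a steady upward push of 9.6 N. In the side view the pad looked level, which fits 0.26 rad. The black pointer itself was not visible, so the angle comes from the pad's height, outline and force. There is also about 6 N of sideways friction on the fingers, and it did not change over the last 0.8 s.
- **Other things on the bench:** I did not reach for the orange look-alikes or any of the bystanders, and no unexpected contact force showed up. I did not measure their positions again at the end.

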